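# Reset the wash-line valve: slide the guard open, close to the stop, back off two turns

### The job

Slide the clear guard fully open, away from the valve handwheel, and leave it open. Turn the wheel by its crank handle clockwise (seen from above) until the valve is closed against its stop, then back it off anticlockwise exactly two full turns, and finish while still gripping the crank handle to hold the wheel at that setting. Do not disturb the jar, the timer or the bottle standing nearby.

Things in the scene. Friction and masses are not known exactly. Their poses are not given: they have to be found in the camera images.
- guard (a joint): Slide of the guard, m: 0 = over the wheel (shut), 0.185 = fully open at the end of its track. It moves along the station's +y (to the robot's left when the station's yaw is 0), with about 2 N of friction, and stays where it is left. The guard is a clear hood (150 x 150 mm, top surface 142 mm above the bench, aluminium runner shoes, open underneath and at its right end) on two low rails of the valve station.
- guard_handle (a point): Middle of the round bar of the guard's steel bow handle: bar 12 mm thick, 172 mm above the bench (30 mm above the hood's top), running along the station's x, about 64 mm of it straight between the bends; 50 mm towards station +y from the hood's middle. Axes parallel to the station's (x away from the robot at yaw 0, y the opening direction, z up).
- station: Valve station fixed to the bench: aluminium base plate 170 x 380 mm with two rails and a pipe along its y, a brass valve in it. Origin on the bench right below the handwheel's axis; the plate reaches from y = -105 to +275 mm. Its position and yaw differ each time.
- wheel (a joint): Angle of the handwheel, rad, over several turns: 0 = closed, at the hard stop; grows as it is turned anticlockwise (opened) seen from above; 12.566 = two turns open; its upper limit is 18.85. It starts between a third of a turn and one turn open. Friction about 0.1 N m (2 N at the handle); stays where it is left.
- wheel_center (a point): On the handwheel's upright axis at the height of the rim's middle, 76 mm above the bench. Dark steel wheel, 114 mm across, three spokes; rim top at 83 mm, centre nut top at 87 mm above the bench. At joint value 0 its x axis is parallel to the station's; it turns with the wheel.
- crank_grip: Crank handle: upright black cylinder, 18 mm in diameter, 46 mm tall (85 to 131 mm above the bench), spinning freely about its own axis, so that a gripper may hold it and go round without turning. It stands on the wheel's rim, 50 mm from the wheel's axis: at wheel joint value q it lies from the axis in direction (-cos q, -sin q) of the station's x, y. Origin at the centre of the cylinder, 108 mm above the bench. The shut guard covers it.
- jar: Bystander: clear jar with a screw cap, 47 mm across, 80 mm tall, behind the station. Origin at its underside.
- timer: Bystander: bench timer, 62 x 68 x 24 mm, left of the station. Origin at its underside.
- bottle: Bystander: small clear bottle with a screw cap, 57 mm across, 125 mm tall, further left. Origin at its underside.

How it is judged:
On the way, in this order (a step that is already met when the one before it is completed fails the run):
1. the guard is slid fully open (within 15 mm of the end of its track) (value of joint guard above 0.17 m), for 0.2 s.
2. the wheel is closed against its stop (within 0.08 rad) (value of joint wheel below 0.08 rad), for 0.2 s.
At the end, for the whole second after the job is handed in: The wheel rests two turns (12.566 rad) open from its stop, within 0.2 rad; the fingers still grip the crank handle (more than 1.5 N, the grasp point within 35 mm of the handle's centre); the guard is still open to within 20 mm of the end of its track (value of joint wheel between 12.366 and 12.766 rad and velocity of joint wheel between -0.1 and 0.1 rad/s and value of joint guard above 0.165 m and contact force between the fingers and crank_grip above 1.5 N and distance between the grasp point and crank_grip below 0.035 m); the arm keeps its last pose, push and grip.
It fails at once if the jar is shifted more than 25 mm or tipped (distance of jar from where it was at the start of the episode above 0.025 m or angle between jar's own z axis and vertical above 0.3 rad).
It fails at once if the timer is shifted more than 25 mm (distance of timer from where it was at the start of the episode above 0.025 m).
It fails at once if the bottle is shifted more than 25 mm or tipped (distance of bottle from where it was at the start of the episode above 0.025 m or angle between bottle's own z axis and vertical above 0.3 rad).
It also fails if it takes over 72 s, if anything falls off the work surface, if the arm or the gripper's body presses on something with over 40 N, if the wrist force passes 120 N, or if a joint passes its speed limit or range.

### The arm

A 6-joint arm with a two-finger parallel gripper is mounted at the origin on a cart in front of the work surface, level with it; the furniture and walls round the work are solid. World frame = base frame: x ahead of the robot, y to its left, z up, the work surface at z = 0. Lengths are in m, angles in rad, forces in N, time in s.
With the tool pointing down it reaches from about 0.325 to 0.9 m from the base axis. Payload 6.1 kg.
Tool frame: the origin (TCP) lies midway between the tips of the shut fingers; the grasp point (between the pads) lies manip.hold_point_z behind it (manip.hold_point_z is the distance from the TCP to the grasp point, in m); x points along the fingers, z is the direction in which the jaws open and shut, and the axes are right-handed (so a half turn about x gives the same grasp; the last joint's range is limited). The gripper opens to 87 mm and grips with 3 to 60 N. Pads are 19 mm wide; open, the fingers measure 117 mm over their backs; the gripper's body (75 mm by 190 mm) begins 51 mm behind the grasp point.
Start: joints at [1.012, 0.22, 1.526, -0, 1.395, -0.126], TCP at [0.262, 0.567, 0.223] pointing down, gripper open.
Joint ranges: [-2.98, 2.98], [-0.91, 2.08], [0.09, 2.57], [-1.24, 4.39], [0.2, 2.65], [-2.68, 2.68]. Speed limits (rad/s): [2.57, 2.57, 3.01, 3.14, 3.14, 3.14].

### API

Orientations are given as a unit quaternion [w, x, y, z].
In Python, from cell import manip gives the robot as it stands.
- The arm moves only by the tool step_arm, never from a script. Its argument "steps" is one flat list of numbers, 4 for each row, row after row: the shift along the world's x, y, z in units of 30 mm (1.0 is 30 mm), then the turn about the world's z in units of 8 degrees (1.0 is 8 degrees). In form: [dx, dy, dz, roll, dx, dy, dz, roll, ...]. A call has 1 to 5 rows; each row shifts and turns the commanded pose from where the row before left it; what a row does not reach is not made up. A row lasts 1/10 s, in which the tool goes at most 50 mm and 8.59 degrees, less where a joint would pass 70% of its speed; a pose out of reach is approached as far as the arm can. A call is refused whole if a number of a shift passes 1 or a number of a turn 1, either way. A call with a gripper value outside its range is refused whole. "grip" is the opening in per cent of the stroke, from 0 (shut) to 100 (fully open), set as the call begins (left out, the last holds). The fingers move at their own pace and stop on an object; "grip_force" is the grip in N (left out, the last holds). Time passes only in rows, so rows that do not move let the fingers close. It gives the time, the measured TCP pose, the force and the opening at its end, in the units of the state.
- manip.read_state(): the state, without advancing time (a new reading comes with each control period).
- manip.capture(name): name is "side" or "top" or "wrist"; returns a dict with "frame" (480x640x3 uint8, blue, green, red), "z_map" (480x640 float32, m along the optical axis (not along the pixel's ray), 0 where there is no reading), "intrinsics" (3x3 intrinsics, pixels), "world_to_cam" (4x4, takes a point from world to camera coordinates). Camera axes: x right, y down, z forward; pixel columns grow to the right and rows downward; lengths in m; the calibration is good to about 2 mm. A picture is of the moment at which its call begins.
- manip.close_job(): hands the job in, once; it reports no verdict.
Trained networks look in a picture, given as the dict that the camera call returned (one of the last four; its "shot" number tells which), for a name from the list of things; names that differ only in an ending like _2 or _b are one class to them, and where a whole thing is asked for, a point or a joint stands for the part that bears it (a point fixed in the world has none). Each returns a list of dicts, best first, with "score" (0 to 1); they miss things now and then, are a little off and sometimes report something else, mostly with a low value. They report only what shows in the picture. A call takes as long as a camera call.
- manip.look_for(picture, name): "xyz" ([x, y, z] in m, in the coordinates of the camera as it stood for that picture, good to about 4 mm: the middle of the surface that is visible of it).
The state is a dict: "time_s": time; "joint_pos": joint angles; "dq": joint speeds; "tau": joint torques, N m; "tool_pos": TCP position; "ee_rot": TCP orientation; "force": force on the tool from outside, world axes, zero at the start; "ft_torque": the same for the moment, N m; "width": finger opening in m.
Only numpy, scipy, OpenCV 4.12 (cv2) and the standard library are available. Lean on these libraries where they do the work, as an engineer would, in place of code of your own. Each camera call takes 0.05 s, during which the arm holds its last target.

## Working session

There is one attempt and no reset: what is moved stays moved. The work goes in short steps, Python scripts to look and compute and a tool call to move; the robot and the scene stay as the last step left them, time stands still between calls to the robot, and variables do not carry over. Pictures are saved under pics/ and viewed, and the job is handed in when it is done.

Besides the shell and the picture viewer there is one more tool, called after "Call:" as name(argument=value, ...) on one line, values as JSON. step_arm: Moves the arm, as the interface text tells. Its arguments: {"type":"object","properties":{"steps":{"type":"array","items":{"type":"number"}},"grip":{"type":"number"},"grip_force":{"type":"number"}},"required":["steps"]}

```bash
ls; mkdir -p pics
cat > h.py <<'E'
import numpy as np, cv2
from cell import manip
def cap(n,tag):
    p=manip.capture(n); cv2.imwrite(f'pics/{tag}.png',p['frame']); return p
def w(p,c):
    return (np.linalg.inv(np.array(p['world_to_cam']))@np.r_[c,1])[:3]
def find(p,names):
    for n in names:
        for d in manip.look_for(p,n)[:2]:
            x=w(p,d['xyz']); print(n,np.round(x,3),round(d['score'],2),flush=True)
def pix(p,u,v,z=None):
    K=np.array(p['intrinsics']);T=np.linalg.inv(np.array(p['world_to_cam']))
    r=np.linalg.inv(K)@[u,v,1.]
    if z is None: return w(p,r*p['z_map'][int(v),int(u)])
    d=T[:3,:3]@r; o=T[:3,3]; return o+d*(z-o[2])/d[2]
E
python3 - <<'E'
from h import *
s=manip.read_state(); print(s, manip.hold_point_z)
for c in ['top','side']:
    p=cap(c,c+'0'); print(c); find(p,['guard','guard_handle','station','wheel','wheel_center','crank_grip','jar','timer','bottle'])
print(manip.read_state()['time_s'])
E
```

```text
pics
{'time_s': 0.0, 'joint_pos': array([ 1.01188271e+00,  2.21229018e-01,  1.52760929e+00, -6.64336806e-06,
        1.39473362e+00, -1.26113247e-01]), 'dq': array([-0.00124126, -0.00010298,  0.00044261,  0.00070174, -0.00164645,
        0.00021177]), 'tau': array([ 2.37171025e-04, -4.94603848e+01, -3.87385476e+01,  6.98591606e-02,
        5.70219057e-02, -1.74455099e-04]), 'tool_pos': array([0.26180909, 0.56682518, 0.22143646]), 'ee_rot': array([ 0.59506415, -0.38128291,  0.59632669,  0.38067896]), 'force': array([ 0.55103096, -0.1685994 ,  0.30270542]), 'ft_torque': array([ 0.00756396, -0.00329189,  0.01454687]), 'width': 0.08671422150195406} 0.0187
top
guard [ 0.521 -0.015  0.148] 0.79
guard_handle [ 0.516 -0.012  0.14 ] 0.67
guard_handle [0.506 0.518 0.096] 0.47
jar [0.636 0.01  0.076] 0.88
bottle [0.544 0.392 0.019] 0.64
bottle [0.504 0.522 0.097] 0.56
side
guard [0.522 0.031 0.145] 0.83
guard_handle [0.524 0.037 0.139] 0.83
station [0.519 0.048 0.034] 0.9
wheel_center [0.522 0.036 0.14 ] 0.28
jar [0.635 0.017 0.068] 0.95
jar [0.522 0.029 0.143] 0.34
timer [0.544 0.394 0.013] 0.7
bottle [0.513 0.544 0.095] 0.83
1.0
```

View pics/top0.png

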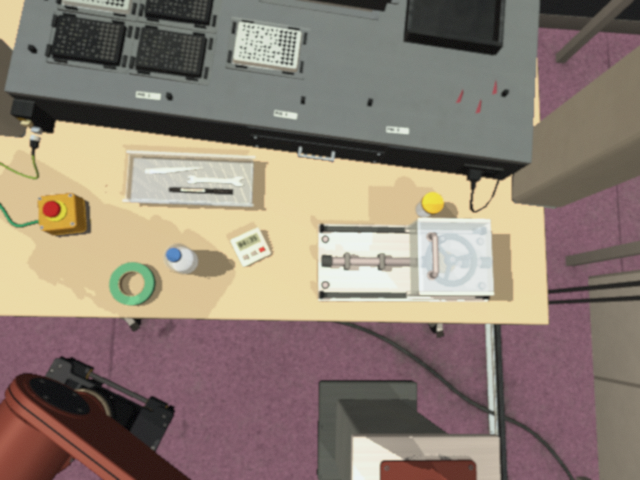

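View pics/side0.png

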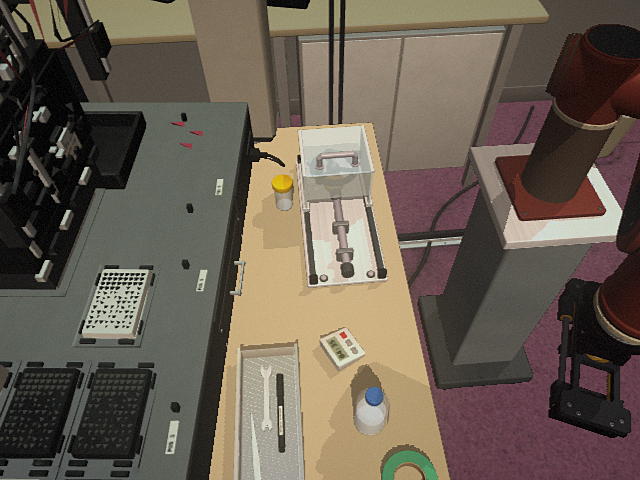

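Run:
```python
import cv2
a=cv2.imread('pics/top0.png')[210:310,310:510]; cv2.imwrite('pics/tz.png',cv2.resize(a,None,fx=4,fy=4,interpolation=cv2.INTER_CUBIC))
a=cv2.imread('pics/side0.png')[120:290,290:400]; cv2.imwrite('pics/sz.png',cv2.resize(a,None,fx=3.5,fy=3.5,interpolation=cv2.INTER_CUBIC))
```

```text
(no output)
```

View pics/tz.png

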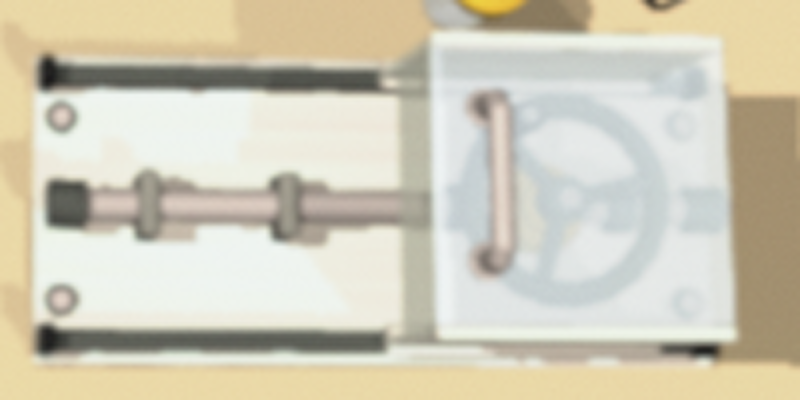

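View pics/sz.png

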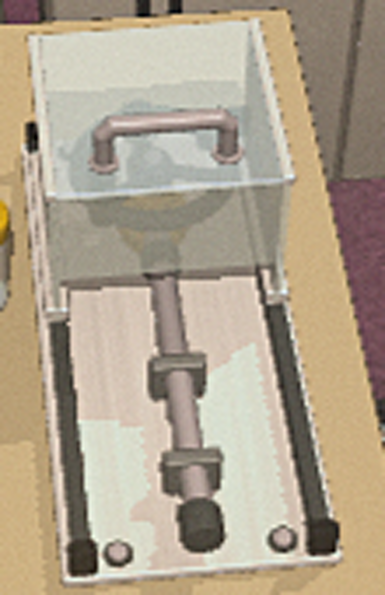

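Run:
```python
from h import *
t=manip.capture('top'); s=manip.capture('side')
def tri(a,b):
    P=[np.array(p['intrinsics'])@np.array(p['world_to_cam'])[:3] for p in (t,s)]
    X=cv2.triangulatePoints(P[0],P[1],np.array(a,float).reshape(2,1),np.array(b,float).reshape(2,1)); return (X[:3]/X[3]).ravel()
T=lambda x,y:(310+x/4-.375,210+y/4-.375)
S=lambda x,y:(290+x/3.5-.35,120+y/3.5-.35)
print('handle mid',tri(T(500,177),S(168,121)))
print('ends',tri(T(497,95),S(103,125)),tri(T(502,262),S(232,117)))
for q in [T(500,177),T(497,95),T(502,262)]: print('at z .176',pix(t,*q,.176))
for q in [S(168,121)]: print('side at z .174',pix(s,*q,.174))
print('nut z.087',pix(t,*T(570,197),.087))
print('pipe cap', tri(T(67,203),S(202,524)))
for q in [T(48,60),T(45,354)]: print('plate corner',pix(t,*q,.006))
print('left rail far/near', [pix(t,*T(*q),.02) for q in [(50,73),(375,78),(50,340),(383,342)]])
print('top camera pos',np.linalg.inv(np.array(t['world_to_cam']))[:3,3])
```

```text
handle mid [0.51907337 0.03140705 0.17603547]
ends [0.55808541 0.03284212 0.17742913] [0.47965639 0.030186   0.17453128]
at z .176 [0.51967172 0.03118145 0.176     ]
at z .176 [0.55905175 0.03217447 0.176     ]
at z .176 [0.47931477 0.03069963 0.176     ]
side at z .174 [0.51820976 0.02954255 0.174     ]
nut z.087 [ 0.52151645 -0.03199634  0.087     ]
pipe cap [0.51612485 0.22630223 0.03548223]
plate corner [0.59905254 0.23576746 0.006     ]
plate corner [0.43772844 0.23409348 0.006     ]
left rail far/near [array([0.58941278, 0.23546951, 0.02      ]), array([0.59254399, 0.05545857, 0.02      ]), array([0.44473447, 0.23253073, 0.02      ]), array([0.44741437, 0.05146097, 0.02      ])]
top camera pos [0.39870417 0.31135704 1.13165371]
```

```bash
cat >> h.py <<'E'
from scipy.spatial.transform import Rotation as R
def st():
    s=manip.read_state(); q=s['ee_rot']; m=R.from_quat([q[1],q[2],q[3],q[0]]).as_matrix()
    print('t',round(s['time_s'],2),'tcp',np.round(s['tool_pos'],4),'x',np.round(m[:,0],3),'z',np.round(m[:,2],3),'zyaw',round(np.degrees(np.arctan2(m[1,2],m[0,2])),1),'F',np.round(s['force'],1),'w',round(s['width'],4),'j6',round(s['joint_pos'][5],2)); return s,m
def togo(x,y,z):
    s=manip.read_state(); print('togo units',np.round((np.array([x,y,z])-s['tool_pos'])/.03,2))
E
python3 - <<'E'
from h import *
st(); togo(.519,.031,.23)
t=manip.capture('top')
for q in [(520,170),(470,165),(430,160),(520,120),(540,240),(525,200)]: print(q,pix(t,*q))
E
```

```text
t 1.1 tcp [0.2621 0.5674 0.2226] x [ 0.  0. -1.] z [0.419 0.908 0.   ] zyaw 65.2 F [-0.2  0.7  0.8] w 0.0873 j6 -0.13
togo units [  8.56 -17.88   0.25]
(520, 170) [ 0.71794616 -0.18443235  0.09001702]
(470, 165) [ 0.71668401 -0.06488924  0.11377913]
(430, 160) [0.72471771 0.01939308 0.11021078]
(520, 120) [ 0.79783026 -0.15028144  0.16995483]
(540, 240) [ 0.58156291 -0.27038372 -0.00279894]
(525, 200) [ 0.65262828 -0.19402848  0.08805166]
```

Call:
step_arm(steps=[0.45, -1, 0.1, 0.18, 0.45, -1, 0.1, 0.18, 0.45, -1, 0.1, 0.18, 0.45, -1, 0, 0.18, 0.45, -1, 0, 0.18], grip=60, grip_force=30)

```text
time_s: 1.65
tool_pos: [0.3301, 0.4163, 0.2318]
ee_rot: [0.571, -0.418, 0.57, 0.418]
force: [0.8, 1.1, -0.0]
width: 0.0566
```

Call:
step_arm(steps=[0.45, -1, 0, 0.18, 0.45, -1, 0, 0.18, 0.45, -1, 0, 0.18, 0.45, -1, 0, 0.18, 0.45, -1, 0, 0.18])

```text
time_s: 2.15
tool_pos: [0.3975, 0.2662, 0.2318]
ee_rot: [0.543, -0.453, 0.543, 0.453]
force: [0.5, -0.0, 0.6]
width: 0.0523
```

Call:
step_arm(steps=[0.5, -1, 0, 0.18, 0.5, -1, 0, 0.18, 0.5, -1, 0, 0.18, 0.5, -1, 0, 0.18, 0.5, -1, 0, 0.18])

```text
time_s: 2.65
tool_pos: [0.4727, 0.1161, 0.2318]
ee_rot: [0.514, -0.486, 0.513, 0.486]
force: [0.6, 0.0, 0.5]
width: 0.052
```

Run:
```python
from h import *
st(); togo(.519,.031,.23)
```

```text
t 2.65 tcp [0.4727 0.1161 0.2318] x [ 0.001  0.    -1.   ] z [0.055 0.998 0.   ] zyaw 86.9 F [0.6 0.  0.5] w 0.052 j6 -1.44
togo units [ 1.54 -2.84 -0.06]
```

Call:
step_arm(steps=[0.5, -0.94, 0, 0.18, 0.5, -0.95, 0, 0.18, 0.54, -0.95, 0, 0.16, 0, 0, 0, 0])

```text
time_s: 3.05
tool_pos: [0.5198, 0.029, 0.2317]
ee_rot: [-0.496, 0.504, -0.497, -0.503]
force: [-0.2, 0.5, 0.1]
width: 0.0523
```

Run:
```python
from h import *
st()
p=cap('wrist','w1'); find(p,['guard_handle'])
p=cap('side','s1')
```

```text
t 3.05 tcp [0.5198 0.029  0.2317] x [ 0.001 -0.001 -1.   ] z [-0.014  1.    -0.001] zyaw 90.8 F [-0.2  0.5  0.1] w 0.0523 j6 -1.68
guard_handle [ 0.495 -0.02   0.145] 0.88
```

View pics/w1.png

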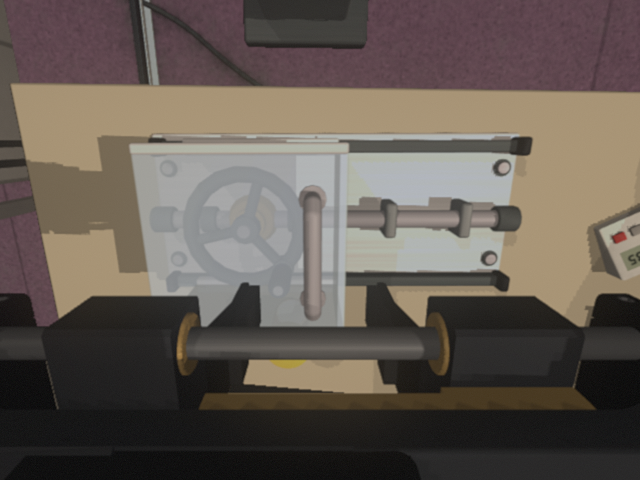

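View pics/s1.png

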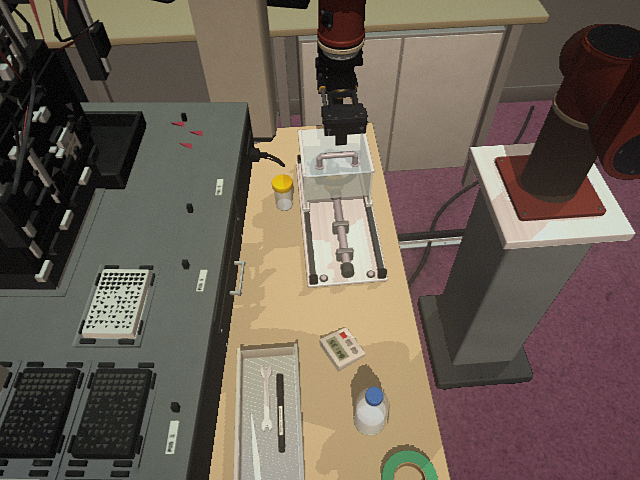

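Call:
step_arm(steps=[0, 0.05, -0.9, 0, 0, 0, -0.9, 0, 0, 0, -0.75, 0, 0, 0, 0, 0])

```text
time_s: 3.6
tool_pos: [0.5152, 0.0351, 0.1516]
ee_rot: [0.494, -0.503, 0.497, 0.506]
force: [-0.8, -0.2, 0.1]
width: 0.0521
```

Call:
step_arm(steps=[0, 0, 0, 0, 0, 0, 0, 0, 0, 0, 0, 0, 0, 0, 0, 0], grip=0, grip_force=30)

```text
time_s: 4.0
tool_pos: [0.5191, 0.0337, 0.1563]
ee_rot: [-0.496, 0.505, -0.495, -0.504]
force: [-0.7, -0.7, -0.3]
width: 0.0279
```

Call:
step_arm(steps=[0, 0, 0, 0, 0, 0, 0, 0, 0, 0, 0, 0, 0, 0, 0, 0])

```text
time_s: 4.4
tool_pos: [0.5188, 0.0333, 0.1557]
ee_rot: [-0.496, 0.505, -0.496, -0.504]
force: [-0.1, -0.9, 4.6]
width: 0.0107
```

Run:
```python
from h import *
st()
```

```text
t 4.4 tcp [0.5188 0.0333 0.1557] x [ 0.001 -0.    -1.   ] z [-0.017  1.    -0.001] zyaw 91.0 F [-0.1 -0.9  4.6] w 0.0107 j6 -1.67
```

Call:
step_arm(steps=[0, 0.3, 0, 0, 0, 0.6, 0, 0, -0.02, 0.7, 0, 0, -0.02, 0.7, 0, 0, -0.02, 0.7, 0, 0])

```text
time_s: 4.9
tool_pos: [0.5173, 0.1242, 0.1557]
ee_rot: [-0.496, 0.505, -0.495, -0.503]
force: [3.7, -2.7, 2.9]
width: 0.0108
```

Call:
step_arm(steps=[-0.02, 0.7, 0, 0, -0.02, 0.7, 0, 0, -0.02, 0.7, 0, 0, 0, 0.5, 0, 0, 0, 0.4, 0, 0])

```text
time_s: 5.4
tool_pos: [0.5159, 0.2031, 0.1554]
ee_rot: [-0.489, 0.51, -0.501, -0.499]
force: [1.1, -61.4, 14.0]
width: 0.0133
```

Call:
step_arm(steps=[0, 0.1, 0, 0, 0, 0.1, 0, 0, 0, 0, 0, 0])

```text
time_s: 5.7
tool_pos: [0.5159, 0.2041, 0.1554]
ee_rot: [-0.489, 0.51, -0.504, -0.497]
force: [-0.2, -59.1, 14.8]
width: 0.0157
```

Run:
```python
from h import *
st()
cap('top','t2'); cap('side','s2')
```

```text
t 5.7 tcp [0.5159 0.2041 0.1554] x [-0.002 -0.029 -1.   ] z [-0.015  0.999 -0.029] zyaw 90.8 F [ -0.2 -59.1  14.8] w 0.0157 j6 -1.32
```

View pics/t2.png

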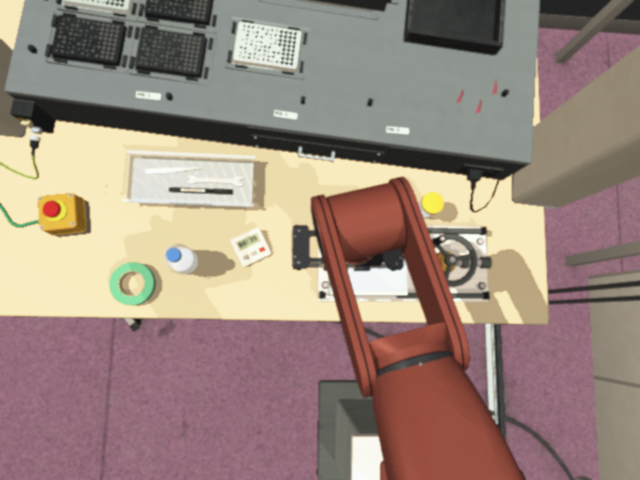

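View pics/s2.png

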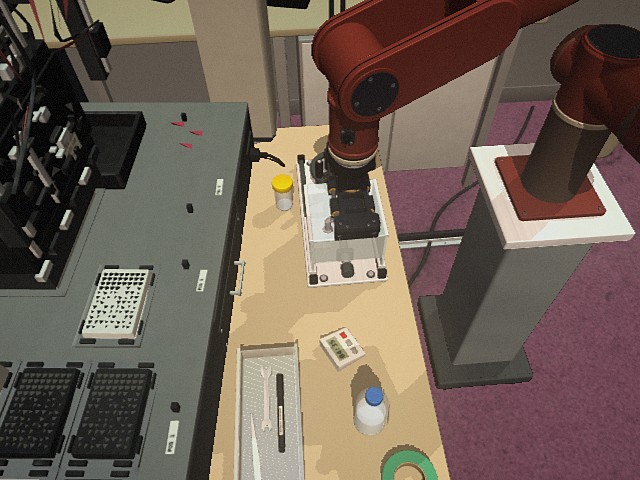

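Call:
step_arm(steps=[0, -0.3, 0, 0, 0, -0.1, 0, 0, 0, 0, 0, 0])

```text
time_s: 6.1
tool_pos: [0.516, 0.2017, 0.1555]
ee_rot: [-0.494, 0.506, -0.498, -0.501]
force: [2.7, -21.1, 5.9]
width: 0.0108
```

Call:
step_arm(steps=[0, 0, 0, 0, 0, 0, 0, 0, 0, 0, 0, 0, 0, 0, 0, 0], grip=50)

```text
time_s: 6.5
tool_pos: [0.5139, 0.208, 0.1543]
ee_rot: [0.495, -0.504, 0.496, 0.505]
force: [0.3, -1.0, 0.9]
width: 0.0353
```

Call:
step_arm(steps=[0, 0, 0.9, 0, 0, 0, 0.9, 0, 0, 0, 0.9, 0, 0, -1, 0, 0, 0, -1, 0, 0])

```text
time_s: 7.0
tool_pos: [0.5147, 0.1484, 0.2368]
ee_rot: [-0.496, 0.505, -0.495, -0.505]
force: [0.6, 0.0, -0.7]
width: 0.0437
```

Call:
step_arm(steps=[0, -1, 0, 0, -0.5, -1, 0, 0, -0.5, -1, 0, 0, -0.5, -1, 0, 0, -0.5, -1, 0, 0])

```text
time_s: 7.5
tool_pos: [0.4536, -0.0026, 0.2355]
ee_rot: [0.495, -0.504, 0.496, 0.505]
force: [-0.3, -0.4, 0.4]
width: 0.0435
```

Run:
```python
from h import *
st()
p=cap('top','t3'); find(p,['crank_grip','wheel','guard_handle'])
p=cap('side','s3'); find(p,['crank_grip','wheel','guard_handle'])
p=cap('wrist','w3'); find(p,['crank_grip','wheel','guard_handle'])
for n in ['top','side','wrist']: pass
```

```text
t 7.5 tcp [ 0.4536 -0.0026  0.2355] x [-0.001  0.001 -1.   ] z [-0.018  1.     0.001] zyaw 91.0 F [-0.3 -0.4  0.4] w 0.0435 j6 -1.77
crank_grip [0.557 0.007 0.127] 0.4
wheel [ 0.542 -0.032  0.081] 0.78
guard_handle [0.514 0.154 0.141] 0.55
wheel [ 0.524 -0.021  0.084] 0.87
guard_handle [ 0.527 -0.018  0.085] 0.74
guard_handle [0.52  0.203 0.139] 0.69
wheel [ 0.509 -0.027  0.078] 0.87
wheel [ 0.558 -0.003  0.129] 0.51
guard_handle [0.457 0.156 0.144] 0.57
```

View pics/t3.png

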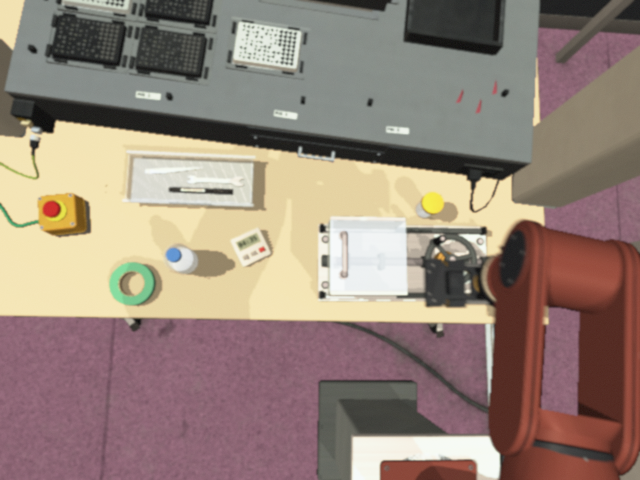

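View pics/s3.png

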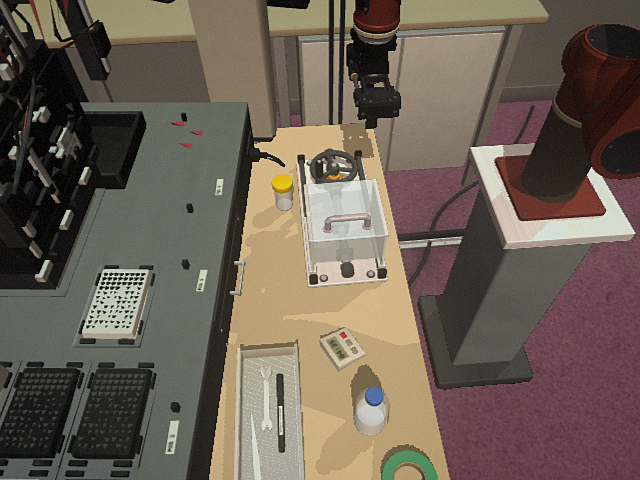

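View pics/w3.png

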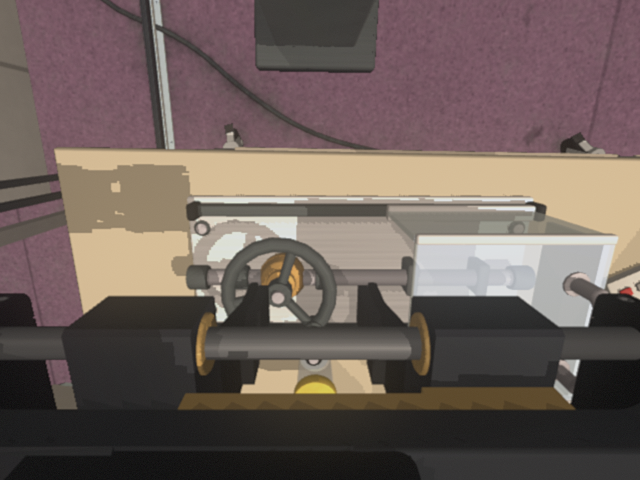

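Run:
```python
import cv2
a=cv2.imread('pics/t3.png')[215:315,310:510]; cv2.imwrite('pics/tz3.png',cv2.resize(a,None,fx=4,fy=4,interpolation=cv2.INTER_CUBIC))
a=cv2.imread('pics/s3.png')[130:240,290:400]; cv2.imwrite('pics/sz3.png',cv2.resize(a,None,fx=5,fy=5,interpolation=cv2.INTER_CUBIC))
```

```text
(no output)
```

View pics/tz3.png

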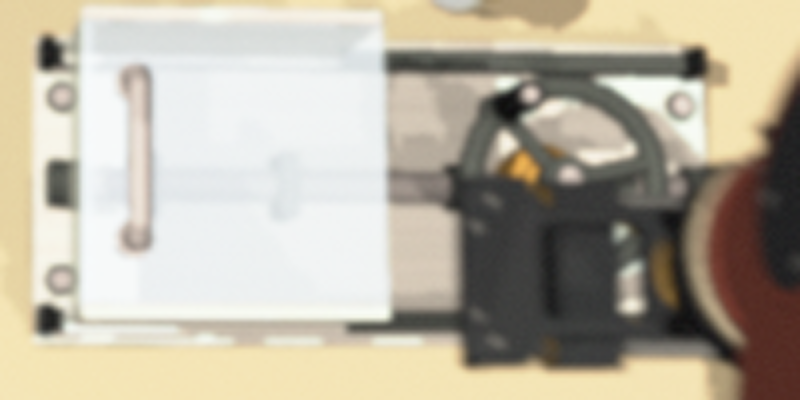

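View pics/sz3.png

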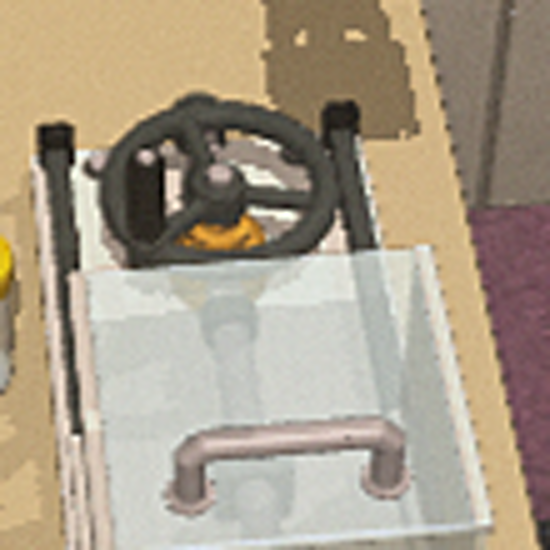

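Run:
```python
from h import *
t=manip.capture('top'); s=manip.capture('side')
def tri(a,b):
    P=[np.array(p['intrinsics'])@np.array(p['world_to_cam'])[:3] for p in (t,s)]
    X=cv2.triangulatePoints(P[0],P[1],np.array(a,float).reshape(2,1),np.array(b,float).reshape(2,1)); return (X[:3]/X[3]).ravel()
T=lambda x,y:(310+x/4-.375,215+y/4-.375)
S=lambda x,y:(290+x/5-.4,130+y/5-.4)
c=tri(T(530,93),S(147,157)); n=tri(T(570,175),S(218,178))
print('crank',c,'nut',n,'r',np.hypot(*(c-n)[:2]))
print('fixed z', pix(t,*T(530,93),.131),pix(s,*S(147,157),.131),'nut',pix(t,*T(570,175),.087),pix(s,*S(218,178),.087))
print('handle',tri(T(140,150),S(300,437)))
d=(c-n)[:2]; q=np.arctan2(-d[1],-d[0])-.018; print('q',q%(2*np.pi))
```

```text
crank [0.55671972 0.00348192 0.1340131 ] nut [ 0.52194654 -0.03256891  0.08425562] r 0.050088288782902966
fixed z [0.55802429 0.002263   0.131     ] [0.55566819 0.00076231 0.131     ] nut [ 0.52256212 -0.03201422  0.087     ] [ 0.52126446 -0.0291744   0.087     ]
handle [0.51565479 0.20407681 0.17730153]
q 3.9270286370286507
```

Call:
step_arm(steps=[0.86, 0.04, 0, 0, 0.86, 0.04, 0, 0, 0.86, 0.04, 0, 0, 0.85, 0.05, 0, 0, 0, 0, 0, 0], grip=55)

```text
time_s: 8.7
tool_pos: [0.5596, 0.0029, 0.2355]
ee_rot: [-0.496, 0.504, -0.496, -0.504]
force: [0.1, -0.3, 0.1]
width: 0.0479
```

Run:
```python
from h import *
st(); togo(.5565,.0025,.093)
p=cap('side','s4')
p=cap('wrist','w4')
```

```text
t 8.7 tcp [0.5596 0.0029 0.2355] x [ 0.  0. -1.] z [-0.017  1.     0.   ] zyaw 91.0 F [ 0.1 -0.3  0.1] w 0.0479 j6 -1.72
togo units [-0.1  -0.01 -4.75]
```

View pics/w4.png

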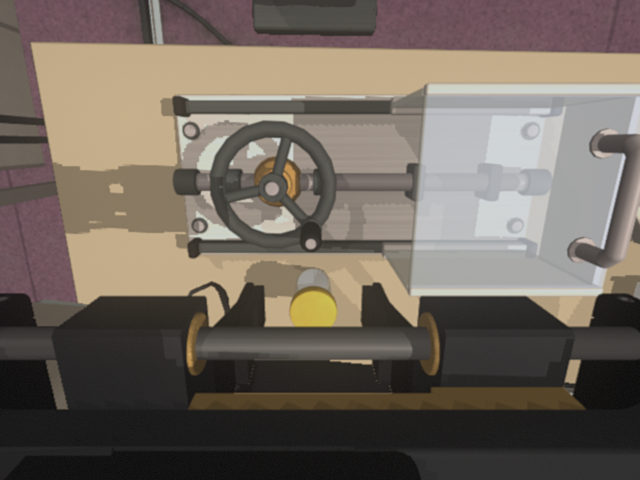

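View pics/s4.png

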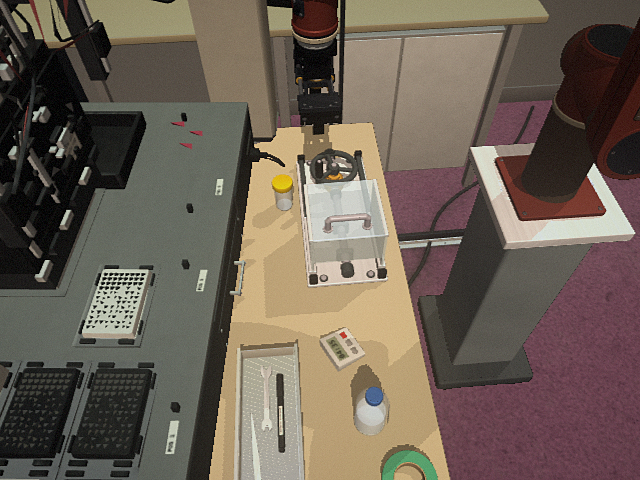

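Run:
```python
from h import *
p=manip.capture('wrist'); print(pix(p,311,232,.131),pix(p,311,232),'nut',pix(p,272,188,.087))
```

```text
[0.54713686 0.00099872 0.131     ] [0.54888019 0.0009971  0.12403364] nut [ 0.51968752 -0.03326846  0.087     ]
```

Call:
step_arm(steps=[-0.1, 0, -0.95, 0, 0, 0, -0.95, 0, 0, 0, -0.9, 0, 0, 0, 0, 0])

```text
time_s: 9.25
tool_pos: [0.5507, 0.0032, 0.1481]
ee_rot: [0.494, -0.502, 0.497, 0.506]
force: [-0.2, 0.1, -1.2]
width: 0.0482
```

Run:
```python
from h import *
st(); togo(.5565,.0025,.093)
p=cap('side','s5')
p=cap('wrist','w5')
a=cv2.imread('pics/s5.png')[80:260,260:420]; cv2.imwrite('pics/sz5.png',cv2.resize(a,None,fx=3.3,fy=3.3,interpolation=cv2.INTER_CUBIC))
```

```text
t 9.25 tcp [0.5507 0.0032 0.1481] x [-0.008  0.001 -1.   ] z [-0.017  1.     0.001] zyaw 91.0 F [-0.2  0.1 -1.2] w 0.0482 j6 -1.72
togo units [ 0.19 -0.02 -1.84]
```

View pics/w5.png

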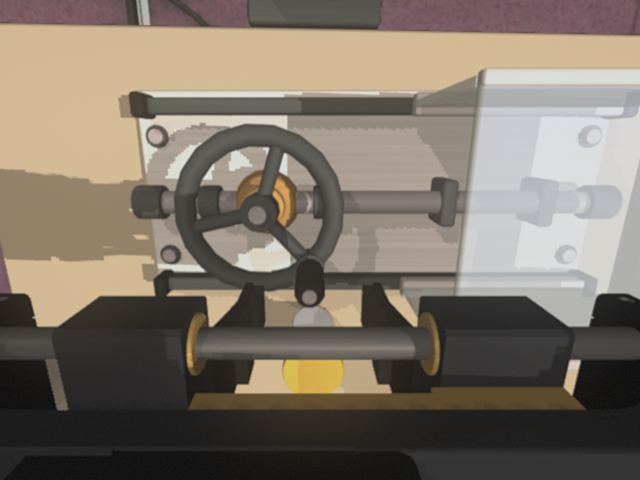

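View pics/sz5.png

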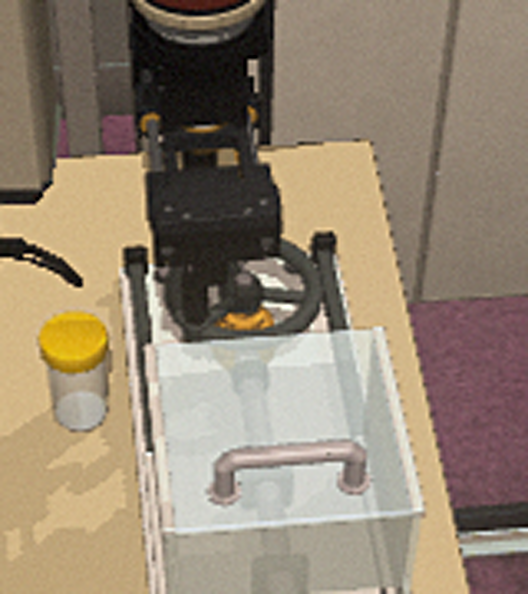

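Call:
step_arm(steps=[0, 0, 0, 0])

```text
time_s: 9.45
tool_pos: [0.5556, 0.0026, 0.1542]
ee_rot: [-0.496, 0.505, -0.495, -0.503]
force: [0.7, 0.2, 0.1]
width: 0.0481
```

Run:
```python
from h import *
st(); togo(.556,.0025,.093)
p=manip.capture('wrist'); print(pix(p,310,296,.131)); cv2.imwrite('pics/w6.png',p['frame'])
```

```text
t 9.45 tcp [0.5556 0.0026 0.1542] x [ 0.003 -0.    -1.   ] z [-0.017  1.    -0.   ] zyaw 91.0 F [0.7 0.2 0.1] w 0.0481 j6 -1.72
togo units [ 0.01 -0.   -2.04]
[0.56220035 0.00074206 0.131     ]
```

Call:
step_arm(steps=[0, 0, -0.7, 0, 0, 0, -0.7, 0, 0, 0, -0.6, 0, 0, 0, 0, 0, 0, 0, 0, 0])

```text
time_s: 10.0
tool_pos: [0.5553, 0.0027, 0.0933]
ee_rot: [-0.496, 0.505, -0.496, -0.504]
force: [-0.7, -1.2, -0.6]
width: 0.0479
```

Call:
step_arm(steps=[0, 0, 0, 0, 0, 0, 0, 0, 0, 0, 0, 0, 0, 0, 0, 0, 0, 0, 0, 0], grip=0, grip_force=20)

```text
time_s: 10.5
tool_pos: [0.5548, 0.0023, 0.0924]
ee_rot: [-0.496, 0.504, -0.496, -0.504]
force: [-1.2, -1.3, 2.5]
width: 0.0174
```

Call:
step_arm(steps=[0, 0, 0, 0, 0, 0, 0, 0])

```text
time_s: 10.7
tool_pos: [0.5548, 0.0024, 0.0924]
ee_rot: [-0.496, 0.504, -0.496, -0.504]
force: [-2.5, -2.5, 3.2]
width: 0.0174
```

Run:
```python
from h import *
st()
p=cap('wrist','w7'); p=cap('side','s7')
a=cv2.imread('pics/s7.png')[80:260,260:420]; cv2.imwrite('pics/sz7.png',cv2.resize(a,None,fx=3.3,fy=3.3,interpolation=cv2.INTER_CUBIC))
```

```text
t 10.7 tcp [0.5548 0.0024 0.0924] x [ 0.    -0.001 -1.   ] z [-0.017  1.    -0.001] zyaw 91.0 F [-2.5 -2.5  3.2] w 0.0174 j6 -1.72
```

View pics/w7.png

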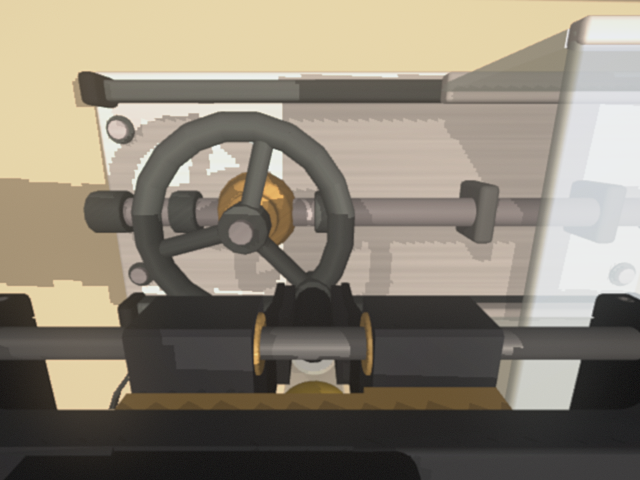

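View pics/sz7.png

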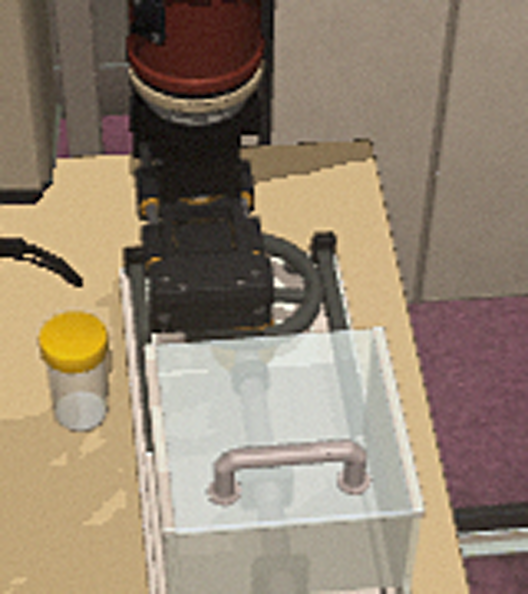

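```bash
cat >> h.py <<'E'
def circ(phi0,dphi,n,c=(.522,-.0325),start=None,r=.05):
    s=manip.read_state()
    p=np.array(start if start is not None else s['tool_pos'][:2])
    for i in range(1,n+1):
        a=np.radians(phi0+i*dphi); t=np.array(c)+r*np.array([np.cos(a),np.sin(a)])
        u=np.round((t-p)/.03,2); p=p+u*.03
        print(f'{u[0]:.2f}, {u[1]:.2f}, 0, 0,',end='\n' if i%5==0 else ' ')
    print()
E
python3 - <<'E'
from h import *
circ(45,-15,15)
E
```

```text
0.35, -0.33, 0, 0, 0.17, -0.40, 0, 0, 0.05, -0.43, 0, 0, -0.05, -0.43, 0, 0, -0.17, -0.41, 0, 0,
-0.26, -0.34, 0, 0, -0.35, -0.27, 0, 0, -0.40, -0.16, 0, 0, -0.43, -0.06, 0, 0, -0.43, 0.06, 0, 0,
-0.41, 0.16, 0, 0, -0.34, 0.27, 0, 0, -0.27, 0.34, 0, 0, -0.16, 0.41, 0, 0, -0.06, 0.43, 0, 0,
```

Call:
step_arm(steps=[0.35, -0.33, 0, 0, 0.17, -0.4, 0, 0, 0.05, -0.43, 0, 0, -0.05, -0.43, 0, 0, -0.17, -0.41, 0, 0])

```text
time_s: 11.3
tool_pos: [0.5645, -0.0561, 0.0923]
ee_rot: [0.496, -0.503, 0.495, 0.505]
force: [-6.0, 5.8, 9.1]
width: 0.0174
```

Call:
step_arm(steps=[-0.26, -0.34, 0, 0, -0.35, -0.27, 0, 0, -0.4, -0.16, 0, 0, -0.43, -0.06, 0, 0, 0, 0, 0, 0])

```text
time_s: 11.8
tool_pos: [0.5206, -0.0834, 0.0924]
ee_rot: [-0.495, 0.504, -0.496, -0.504]
force: [-1.6, -4.5, 4.8]
width: 0.0173
```

Run:
```python
from h import *
st()
```

```text
t 11.8 tcp [ 0.5206 -0.0834  0.0924] x [-0.    -0.002 -1.   ] z [-0.016  1.    -0.002] zyaw 90.9 F [-1.6 -4.5  4.8] w 0.0173 j6 -1.89
```

Call:
step_arm(steps=[-0.43, 0.06, 0, 0, -0.41, 0.16, 0, 0, -0.34, 0.27, 0, 0, -0.27, 0.34, 0, 0, -0.16, 0.41, 0, 0])

```text
time_s: 12.3
tool_pos: [0.4716, -0.0464, 0.0923]
ee_rot: [0.494, -0.504, 0.497, 0.504]
force: [-4.8, -3.2, 7.5]
width: 0.0171
```

Call:
step_arm(steps=[-0.06, 0.43, 0, 0, 0, 0, 0, 0])

```text
time_s: 12.5
tool_pos: [0.4704, -0.0341, 0.0923]
ee_rot: [-0.493, 0.505, -0.497, -0.504]
force: [-7.0, -11.5, 6.8]
width: 0.0177
```

Call:
step_arm(steps=[0.02, 0.15, 0, 0, 0.02, 0.15, 0, 0, 0, 0, 0, 0])

```text
time_s: 12.8
tool_pos: [0.4732, -0.0319, 0.0924]
ee_rot: [-0.491, 0.509, -0.499, -0.5]
force: [-0.6, -40.7, -3.1]
width: 0.0209
```

Call:
step_arm(steps=[0, 0, 0, 0, 0, 0, 0, 0, 0, 0, 0, 0])

```text
time_s: 13.1
tool_pos: [0.4732, -0.0326, 0.0924]
ee_rot: [-0.491, 0.509, -0.5, -0.5]
force: [-0.9, -39.5, -3.7]
width: 0.0193
```

Run:
```python
from h import *
st()
p=cap('wrist','w8'); p=cap('side','s8');p=cap('top','t8')
```

```text
t 13.1 tcp [ 0.4732 -0.0326  0.0924] x [ 0.001 -0.017 -1.   ] z [-0.018  1.    -0.017] zyaw 91.0 F [ -0.9 -39.5  -3.7] w 0.0193 j6 -1.8
```

View pics/w8.png

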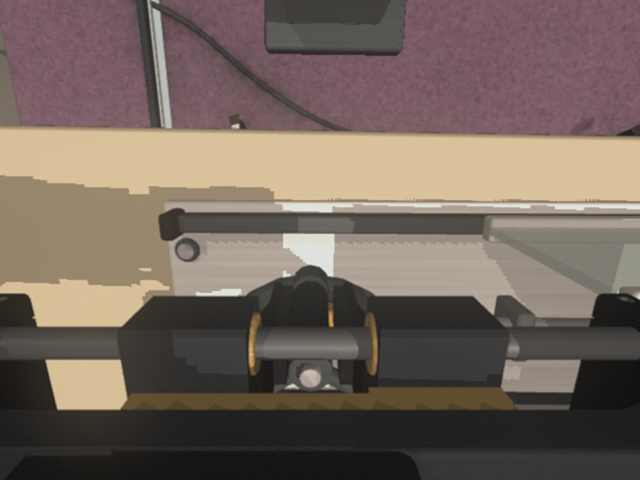

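View pics/s8.png

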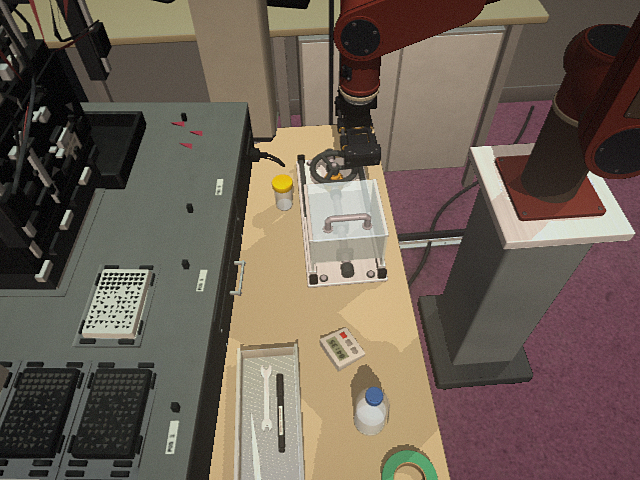

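Call:
step_arm(steps=[-0.03, -0.3, 0, 0, 0, 0, 0, 0, 0, 0, 0, 0])

```text
time_s: 13.55
tool_pos: [0.473, -0.0341, 0.0924]
ee_rot: [-0.496, 0.506, -0.496, -0.503]
force: [2.6, -8.4, -0.5]
width: 0.0176
```

Run:
```python
from h import *
st()
circ(180,15,24,c=(.521,-.033))
```

```text
t 13.55 tcp [ 0.473  -0.0341  0.0924] x [ 0.003 -0.003 -1.   ] z [-0.016  1.    -0.003] zyaw 90.9 F [ 2.6 -8.4 -0.5] w 0.0176 j6 -1.82
-0.01, -0.40, 0, 0, 0.17, -0.40, 0, 0, 0.26, -0.34, 0, 0, 0.35, -0.27, 0, 0, 0.40, -0.16, 0, 0,
0.43, -0.06, 0, 0, 0.43, 0.06, 0, 0, 0.40, 0.16, 0, 0, 0.35, 0.27, 0, 0, 0.26, 0.34, 0, 0,
0.17, 0.40, 0, 0, 0.06, 0.44, 0, 0, -0.06, 0.43, 0, 0, -0.17, 0.40, 0, 0, -0.26, 0.34, 0, 0,
-0.35, 0.27, 0, 0, -0.40, 0.17, 0, 0, -0.43, 0.05, 0, 0, -0.43, -0.05, 0, 0, -0.40, -0.17, 0, 0,
-0.35, -0.27, 0, 0, -0.26, -0.34, 0, 0, -0.17, -0.40, 0, 0, -0.06, -0.43, 0, 0,
```

Call:
step_arm(steps=[0.02, -0.42, 0, 0, 0.15, -0.4, 0, 0, 0.26, -0.34, 0, 0, 0.35, -0.27, 0, 0, 0.4, -0.16, 0, 0])

```text
time_s: 14.05
tool_pos: [0.5069, -0.0807, 0.0923]
ee_rot: [0.495, -0.504, 0.496, 0.505]
force: [-3.2, 0.4, 7.6]
width: 0.0174
```

Call:
step_arm(steps=[0.43, -0.06, 0, 0, 0.43, 0.06, 0, 0, 0.4, 0.16, 0, 0, 0.35, 0.27, 0, 0, 0.26, 0.34, 0, 0])

```text
time_s: 14.55
tool_pos: [0.5657, -0.0595, 0.0924]
ee_rot: [-0.496, 0.506, -0.496, -0.502]
force: [4.3, -6.3, -0.1]
width: 0.0173
```

Run:
```python
from h import *
s,_=st()
d=s['tool_pos'][:2]-[.521,-.033]; print(np.degrees(np.arctan2(d[1],d[0])),np.hypot(*d))
```

```text
t 14.55 tcp [ 0.5657 -0.0595  0.0924] x [ 0.003 -0.004 -1.   ] z [-0.016  1.    -0.004] zyaw 90.9 F [ 4.3 -6.3 -0.1] w 0.0173 j6 -1.83
-30.687034321460704 0.05194081189473881
```

Tracking well; continue.

Call:
step_arm(steps=[0.15, 0.4, 0, 0, 0.06, 0.43, 0, 0, -0.06, 0.43, 0, 0, -0.17, 0.4, 0, 0, -0.26, 0.34, 0, 0])

```text
time_s: 15.05
tool_pos: [0.5568, 0.0036, 0.0924]
ee_rot: [-0.496, 0.505, -0.495, -0.503]
force: [2.3, -1.5, 2.6]
width: 0.0172
```

Call:
step_arm(steps=[-0.35, 0.27, 0, 0, -0.4, 0.17, 0, 0, -0.43, 0.05, 0, 0, -0.43, -0.05, 0, 0, -0.4, -0.17, 0, 0])

```text
time_s: 15.55
tool_pos: [0.496, 0.0089, 0.0924]
ee_rot: [-0.495, 0.507, -0.496, -0.502]
force: [11.8, -13.6, -6.1]
width: 0.0173
```

Call:
step_arm(steps=[-0.35, -0.27, 0, 0, -0.26, -0.34, 0, 0, -0.17, -0.4, 0, 0, -0.06, -0.43, 0, 0, 0, 0, 0, 0])

```text
time_s: 16.05
tool_pos: [0.4728, -0.0336, 0.0926]
ee_rot: [-0.498, 0.506, -0.495, -0.501]
force: [14.9, -2.2, -8.1]
width: 0.0172
```

Run:
```python
from h import *
s,_=st()
circ(180,15,24,c=(.521,-.033))
```

```text
t 16.05 tcp [ 0.4728 -0.0336  0.0926] x [ 0.008 -0.002 -1.   ] z [-0.015  1.    -0.002] zyaw 90.9 F [14.9 -2.2 -8.1] w 0.0172 j6 -1.82
-0.00, -0.41, 0, 0, 0.16, -0.40, 0, 0, 0.27, -0.35, 0, 0, 0.34, -0.26, 0, 0, 0.41, -0.17, 0, 0,
0.43, -0.06, 0, 0, 0.43, 0.06, 0, 0, 0.40, 0.17, 0, 0, 0.35, 0.26, 0, 0, 0.26, 0.35, 0, 0,
0.17, 0.40, 0, 0, 0.05, 0.43, 0, 0, -0.05, 0.43, 0, 0, -0.17, 0.40, 0, 0, -0.26, 0.35, 0, 0,
-0.35, 0.26, 0, 0, -0.40, 0.17, 0, 0, -0.43, 0.06, 0, 0, -0.43, -0.06, 0, 0, -0.41, -0.17, 0, 0,
-0.34, -0.26, 0, 0, -0.27, -0.35, 0, 0, -0.16, -0.40, 0, 0, -0.06, -0.43, 0, 0,
```

Call:
step_arm(steps=[0.16, -0.42, 0, 0, 0.16, -0.4, 0, 0, 0.27, -0.35, 0, 0, 0.34, -0.26, 0, 0, 0.41, -0.17, 0, 0])

```text
time_s: 16.55
tool_pos: [0.5085, -0.0813, 0.0923]
ee_rot: [0.494, -0.504, 0.497, 0.505]
force: [-3.5, -1.1, 8.4]
width: 0.0174
```

Call:
step_arm(steps=[0.43, -0.06, 0, 0, 0.43, 0.06, 0, 0, 0.4, 0.17, 0, 0, 0.35, 0.26, 0, 0, 0.26, 0.35, 0, 0])

```text
time_s: 17.05
tool_pos: [0.5665, -0.058, 0.0924]
ee_rot: [-0.495, 0.505, -0.497, -0.503]
force: [-1.1, -3.4, 6.1]
width: 0.0176
```

Call:
step_arm(steps=[0.17, 0.4, 0, 0, 0.05, 0.43, 0, 0, -0.05, 0.43, 0, 0, -0.17, 0.4, 0, 0, -0.26, 0.35, 0, 0])

```text
time_s: 17.55
tool_pos: [0.5569, 0.0036, 0.0923]
ee_rot: [0.494, -0.504, 0.497, 0.504]
force: [-6.5, -10.6, 10.7]
width: 0.0173
```

Call:
step_arm(steps=[-0.35, 0.26, 0, 0, -0.4, 0.17, 0, 0, -0.43, 0.06, 0, 0, -0.43, -0.06, 0, 0, -0.41, -0.17, 0, 0])

```text
time_s: 18.05
tool_pos: [0.4983, 0.0104, 0.0925]
ee_rot: [-0.496, 0.506, -0.496, -0.503]
force: [9.7, -11.1, -2.8]
width: 0.0174
```

Call:
step_arm(steps=[-0.34, -0.26, 0, 0, -0.27, -0.35, 0, 0, -0.16, -0.4, 0, 0, 0, 0, 0, 0])

```text
time_s: 18.45
tool_pos: [0.4749, -0.0194, 0.0924]
ee_rot: [-0.496, 0.505, -0.496, -0.503]
force: [5.1, -4.4, 1.5]
width: 0.0172
```

Run:
```python
from h import *
s,_=st(); togo(.4728,-.0338,.0924)
```

```text
t 18.45 tcp [ 0.4749 -0.0194  0.0924] x [ 0.002 -0.001 -1.   ] z [-0.016  1.    -0.001] zyaw 90.9 F [ 5.1 -4.4  1.5] w 0.0172 j6 -1.79
togo units [-0.07 -0.48 -0.  ]
```

Call:
step_arm(steps=[-0.05, -0.3, 0, 0, -0.01, -0.17, 0, 0, 0, 0, 0, 0, 0, 0, 0, 0])

```text
time_s: 18.85
tool_pos: [0.4729, -0.033, 0.0924]
ee_rot: [-0.496, 0.504, -0.496, -0.504]
force: [2.3, -0.0, 4.7]
width: 0.0174
```

Run:
```python
from h import *
s,_=st(); togo(.4728,-.0336,.0924)
for c in ['top','side','wrist']:
    p=cap(c,c+'9'); find(p,['jar','timer','bottle','guard_handle'])
st()
```

```text
t 18.85 tcp [ 0.4729 -0.033   0.0924] x [ 0.    -0.001 -1.   ] z [-0.017  1.    -0.001] zyaw 91.0 F [ 2.3 -0.   4.7] w 0.0174 j6 -1.82
togo units [-0.   -0.02  0.  ]
jar [0.635 0.011 0.078] 0.72
timer [0.544 0.392 0.013] 0.91
bottle [0.505 0.522 0.098] 0.86
guard_handle [0.509 0.157 0.141] 0.58
jar [0.637 0.018 0.068] 0.72
jar [0.517 0.198 0.146] 0.38
timer [0.541 0.39  0.016] 0.7
bottle [0.513 0.54  0.093] 0.98
guard_handle [0.522 0.201 0.14 ] 0.68
guard_handle [0.44  0.093 0.075] 0.63
t 19.6 tcp [ 0.4729 -0.033   0.0923] x [ 0.    -0.001 -1.   ] z [-0.017  1.    -0.001] zyaw 91.0 F [ 2.4 -1.6  5.2] w 0.0171 j6 -1.82
```

View pics/top9.png

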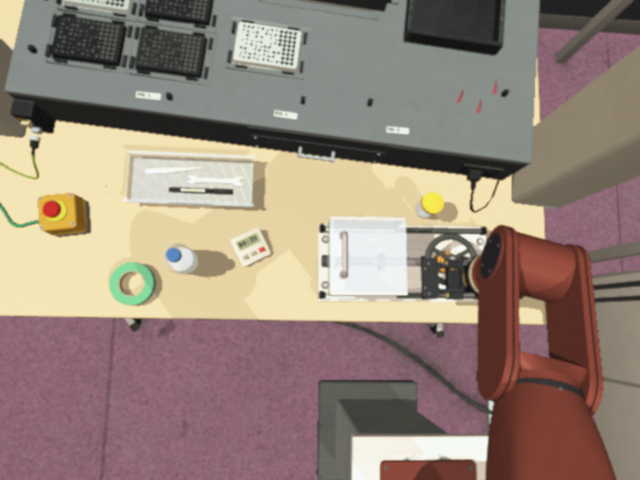

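View pics/side9.png

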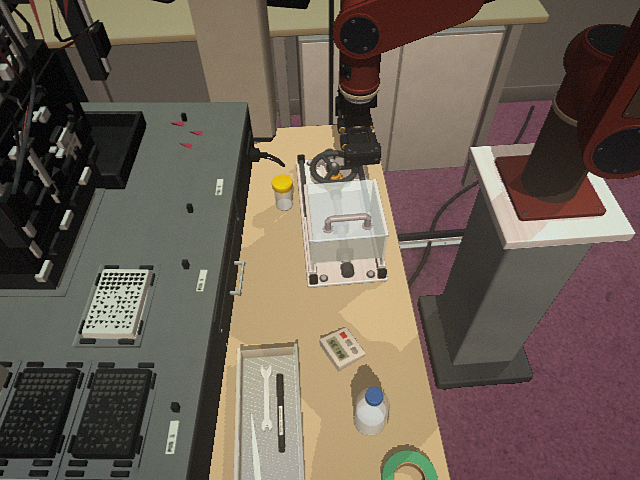

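View pics/wrist9.png

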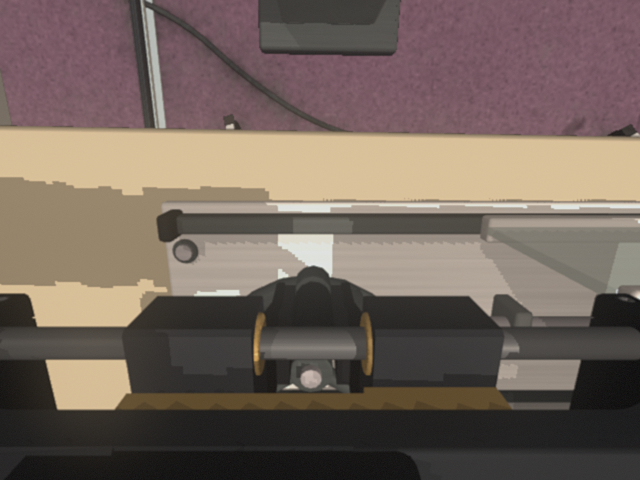

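```bash
python3 -c "
from h import *
print(manip.close_job()); st()"
```

```text
the job is handed in; nothing more can be done
None
the job is handed in; nothing more can be done
```

The job is handed in at about 19.6 s of the 72 s allowed. The guard is open, and the wheel sits two turns back from its stop with the gripper still holding the crank. No verdict is reported, so this rests on my own checks.

- **Guard:** I pulled it by its bow handle until it came up hard against the end of its track (about 60 N). The handle measured y = 0.204 m, against about 0.203 m expected when fully open. It travelled only about 0.173 m because it seems to have started about 12–15 mm open.
- **Closing the wheel:** I gripped the crank and turned it clockwise about 226° to the stop. The force rose to about 40 N with the crank in the joint-zero direction, and I held it there about 0.3 s.
- **Backing off:** I turned it back two full turns anticlockwise. The TCP ended at (0.473, -0.033), within about 1 mm of its position at the stop, or roughly 0.02 rad (allowed: 0.2 rad).
- **Grip:** The fingers are 17 mm apart on the 18 mm handle, commanded to 20 N. I had no direct reading of the finger force on the handle. Outside force on the tool was only a few newtons.
- **Bystanders:** In the last pictures the jar, timer and bottle were within about 4 mm of their first readings, which is the detector's noise.

One check disagreed: a hand-picked wrist-camera pixel put the crank about 9 mm off in x. It broke the 50 mm crank radius, so I used the top and side cameras' position, and the grasp confirmed it. The network's positions for the guard handle were also several centimetres off, so I triangulated the handle instead.

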